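# Load an oiled walnut sample into the rub tester

### The arm

A 7-joint arm with a two-finger parallel gripper is mounted at the origin on the work surface. World frame = base frame: x ahead of the robot, y to its left, z up, the work surface at z = 0. Lengths are in m, angles in rad, forces in N, time in s.
With the tool pointing down it reaches from about 0.4 to 0.875 m from the base axis. Payload 19.3 kg.
Tool frame: the origin (TCP) lies midway between the tips of the shut fingers; the grasp point (between the pads) lies 19 mm behind it (bot.pinch_z is the distance from the TCP to the grasp point, in m); z points along the fingers, y is the line along which they close (so a half turn about z gives the same grasp; the last joint's range is limited). The gripper opens to 85 mm and grips with 20 to 120 N. Pads are 22 mm wide; open, the fingers measure 114 mm over their backs; the gripper's body (76 mm by 85 mm) begins 54 mm behind the grasp point. The pads swing forward as they close: fully open they stand 13 mm farther back than shut.
Start: joints at [1.232, 0.521, -0.036, 1.599, 0.021, 1.021, -0.113], TCP at [0.166, -0.603, 0.231] pointing down, gripper open.
Joint ranges: [-2.91, 2.91], [-0.3, 2.13], [-1.5, 1.42], [0.17, 2.43], [-1.26, 4.41], [0.16, 1.93], [-2.52, 2.52]. Speed limits (rad/s): [1.89, 1.89, 2.39, 2.39, 3.01, 3.01, 3.01].

### API

Orientations are given as [roll, pitch, yaw] about the fixed x, y, z axes, in that order (R = Rz(yaw) Ry(pitch) Rx(roll)).
In Python, from workcell import observe, viewer, bot gives the robot as it stands. The module is installed in compiled form; this text tells all that it offers.
- The arm moves only by the tool play_rows, never from a script. Its argument "motion" is a list of rows, each a list of 7 numbers: the shift along the tool's x, y, z in cm, then the turn, a rotation vector about the tool's x, y, z in rad, then the opening, from -1 (shut) to 1 (fully open), so that 0 is half open. A call has exactly 5 rows; each row is the pose to reach, as a shift and turn from the pose commanded when the call began, along the tool's axes at that moment; what a row does not reach only later rows make up. A row lasts 1/10 s, in which the tool goes at most 50 mm and 8.59 degrees, less where a joint would pass 70% of its speed; a pose out of reach is approached as far as the arm can. A call with a gripper value outside its range is refused whole. The fingers move at their own pace and stop on an object; "squeeze" is the grip in N (left out, the last holds). Time passes only in rows, so rows that repeat a pose let the fingers close, or fill a call up. It gives the time, the measured TCP pose, the force, the opening and the grip force at its end, in the units of the state.
- observe(): the state, without advancing time (a new reading comes with each control period).
- viewer.grab_frame(name): name is "side" or "top" or "wrist"; returns (picture, depth): 384x512x3 uint8, red, green, blue; 384x512 float32, m along the optical axis (not along the pixel's ray), 0 where there is no reading.
- viewer.camera_info(name): a dict with "fx", "fy", "cx", "cy" (pixels), "R" (3x3) and "t" (3): a world point X has camera coordinates R X + t. Camera axes: x right, y down, z forward; pixel columns grow to the right and rows downward; lengths in m; the calibration is good to about 2 mm. A picture is of the moment at which its call begins: read the wrist's pose just before it. camera_info takes no time and is no camera call; for the wrist camera it gives the pose at the moment of the call.
- bot.job_done(): hands the job in; it is judged then, once.
The state is a dict: "clock": time; "qpos": joint angles; "qd": joint speeds; "joint_efforts": joint torques, N m; "position": TCP position; "tool_rot": TCP orientation; "force": force on the tool from outside, world axes, zero at the start; "moment": the same for the moment, N m; "grip_width": finger opening in m; "finger_force": force on a finger pad.
Only numpy, scipy, OpenCV 4.12 (cv2) and the standard library are available. Lean on these libraries where they do the work, as an engineer would, in place of code of your own. Each camera call takes 0.05 s, during which the arm holds its last target. There are 200 camera calls.

### The job

Get the rub tester ready for a run with the dark walnut sample: lay the walnut flat on the tester's lead-in track, slide it along under the raised loading arm until it drops flat into the pocket, then swing the arm down by its red knob so the rubber foot rests firmly on the wood. Feel for the drop and never force or slam the sample, and leave the other samples where they are.

Things in the scene. Friction and masses are not known exactly. Their poses are not given: they have to be found in the camera images.
- tester: Rub tester, fixed. Origin on the table under the middle line of its sample channel; y runs along the channel in the sliding-in direction, x across it towards the gearbox, z up. White base x -75 to 245, y -215 to 220, top z 40 mm; grey gearbox x 102 to 242, 96 mm high. On the base an aluminium bed, 84 mm wide, carries the channel: lead-in, pocket, end stop, in that order along +y.
- lead_in (a point): Point on the lead-in's surface, on the channel's middle line (tester 0, -95, 65 mm); a sample centred here lies on it wherever the bed stands. Lead-in: flat steel track 175 mm long, z 65 mm, then a sharp 6 mm step down to the pocket. Lips either side: inner faces 60 mm apart, bevelled outwards by 4 mm at the top, 12 mm wide, tops z 70.5 mm, all along the bed.
- bed_home (a point): Fixed point (tester 0, 28, 59 mm): the pocket floor's centre would be here with the bed fully home. The bed was left 10 to 60 mm further along +y; how far is NOT measured: feel or see it. Pocket: dark floor z 59 mm, 134 mm long (67 either way), 60 wide, 6 mm below the lead-in; then an end stop, top z 70 mm. Lead-in and lips move with the bed; its drive holds it to about 60 N.
- walnut: Dark brown walnut sample to load: block 56 (x) by 130 (y) by 18 mm (z), 0.07 to 0.14 kg. Origin: centre of underside; either way round will do. On the lead-in its top is at z 83, in the pocket 77 mm. Pushed by the tail, it tips its nose into the pocket once its middle is past the step; the tail falls when the nose is near the end stop, but a finger pressed on the tail can hold it up.
- oak: Pale oak sample, same size, not to be used. Origin: centre of its underside.
- amber: Orange-amber sample, same size, not to be used. Origin: centre of its underside.
- load_arm (a joint): Loading arm angle, rad, growing as it is raised: 0 with its foot on a sample seated in the pocket (0.035 if the sample is still up at lead-in height); starts at 0.24 to 0.32. Stiff hinge: stays where left, 1 to 3 N at the knob moves it. Steel bar 16 mm wide, 10 high.
- hinge_point (a point): Hinge of the loading arm (tester 175, 80, 118 mm), axis along tester y; from here the bar reaches in -x across the pocket. Rubber foot, 18 mm across, 175 mm from the hinge and 41 mm below the bar's middle line; above it brass weights 32 mm across, top 35 mm above that line.
- red_knob (a point): Centre of the flat top of the red knob, 26 mm across, at the arm's free end: 230 mm from the hinge, 30 mm above the bar's middle line; with the arm at 0 it is at tester -55, 80, 148 mm. Push it down from above.
Mind the look-alikes: they are no part of the job. What is shaped like the walnut but blue or purple is not meant.

How it is judged:
On the way, in this order (a step that is already met when the one before it is completed fails the run):
1. the walnut sample lies flat in the channel on the lead-in track, resting on it (x of walnut in the frame of tester between -0.005 and 0.005 m and angle between walnut's own z axis and vertical below 0.03 rad and z of walnut in the frame of tester between 0.0632 and 0.0672 m and y of walnut in the frame of tester below 0.025 m and contact force between walnut and tester above 0.2 N), for 0.2 s.
2. the walnut sample has dropped flat into the pocket (x of walnut in the frame of tester between -0.005 and 0.005 m and y of walnut in the frame of tester between 0.034 and 0.092 m and z of walnut in the frame of tester between 0.0565 and 0.0612 m and angle between walnut's own z axis and vertical below 0.03 rad), for 0.2 s.
At the end, for the whole second after the job is handed in: The walnut lies flat (0.03 rad) and still in the pocket: underside 56.5 to 61.2 mm above the table, within 5 mm of the channel's middle line, centre at tester y 34 to 92 mm; the loading arm is down (below 0.02 rad) and still, its foot resting on the walnut (over 2 N between walnut and tester) (all of step 2 and value of joint load_arm below 0.02 rad and linear speed of walnut below 0.01 m/s and velocity of joint load_arm between -0.02 and 0.02 rad/s and contact force between walnut and tester above 2 N); the robot touches nothing.
It fails at once if the walnut sample is forced: more than 30 N between it and the tester while the arm is up (contact force between walnut and tester above 30 N and value of joint load_arm above 0.06 rad).
It fails at once if the arm is slammed or pressed down on the sample: more than 70 N on it, the foot above and the bed below added up (contact force between walnut and tester above 70 N).
It fails at once if another sample is pushed more than 30 mm from its place (distance of any of oak, amber from where it was at the start of the episode above 0.03 m).
It also fails if it takes over 72 s, if anything falls off the work surface, if the arm or the gripper's body presses on something with over 40 N, if the wrist force passes 120 N, or if a joint passes its speed limit or range.

## Working session

There is one attempt and no reset: what is moved stays moved. The work goes in short steps, Python scripts to look and compute and a tool call to move; the robot and the scene stay as the last step left them, time stands still between calls to the robot, and variables do not carry over. Pictures are saved under pics/ and viewed, at most 10 in all, crops included, and the job is handed in when it is done.

Besides the shell and the picture viewer there is one more tool, called after "Call:" as name(argument=value, ...) on one line, values as JSON. play_rows: Moves the arm, as the interface text tells. Its arguments: {"type":"object","properties":{"motion":{"type":"array"},"squeeze":{"type":"number"}},"required":["motion"]}

```bash
mkdir -p pics; cat > h.py <<'E'
import numpy as np, cv2
from workcell import observe, viewer, bot
def grab(n,tag):
    ci=viewer.camera_info(n); p,d=viewer.grab_frame(n)
    cv2.imwrite(f'pics/{tag}.png',p[:,:,::-1]); np.savez(f'{tag}.npz',p=p,d=d,**ci); return p,d,ci
def load(tag): return np.load(f'{tag}.npz')
def pt(f,u,v,r=1):
    z=f['d'][v-r:v+r+1,u-r:u+r+1]; z=np.median(z[z>0])
    c=np.array([(u-f['cx'])/f['fx'],(v-f['cy'])/f['fy'],1])*z
    return f['R'].T@(c-f['t'])
def onplane(f,u,v,z):
    d=f['R'].T@np.array([(u-f['cx'])/f['fx'],(v-f['cy'])/f['fy'],1]); o=-f['R'].T@f['t']
    return o+d*(z-o[2])/d[2]
E
python3 - <<'E'
from h import *
a=grab('top','top0')[0];b=grab('side','side0')[0]
s=observe();print(s)
for n in('top','side'):
    c=viewer.camera_info(n);print(n,-c['R'].T@c['t'],c['R'][2])
E
```

```text
{'clock': 0.1, 'qpos': array([ 1.23179099,  0.52194801, -0.03634251,  1.59993653,  0.02119755,
        1.02110593, -0.11279571]), 'qd': array([-0.00050992, -0.00263942,  0.00144133, -0.0015584 ,  0.00120225,
        0.00016696,  0.00042817]), 'joint_efforts': array([ 5.90508222e-03, -9.28476977e+01,  1.98548935e+00, -3.70520389e+01,
        1.82271260e-02,  5.49461256e-03, -5.67723907e-05]), 'position': array([ 0.16588495, -0.60227445,  0.23079229]), 'tool_rot': array([-3.14058151e+00,  6.11961505e-05,  2.68810212e-01]), 'force': array([ 0.51371604, -0.2956702 ,  0.95570273]), 'moment': array([-0.00402654, -0.02469451, -0.00217259]), 'finger_force': 0.0, 'grip_width': 0.08525164951817371}
top [ 0.4527845  -0.04118204  1.12618758] [ 0.08542442  0.0259678  -0.9960062 ]
side [0.33100574 0.78024656 0.85722916] [ 0.17385754 -0.73301098 -0.65762335]
```

View pics/top0.png

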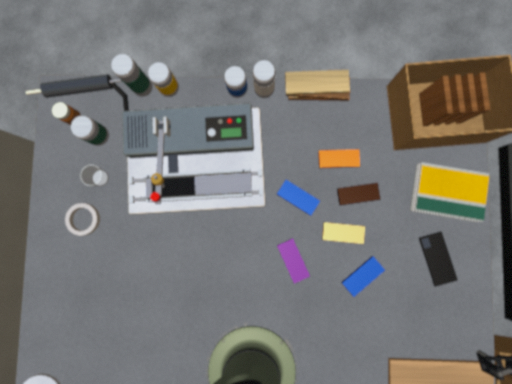

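View pics/side0.png

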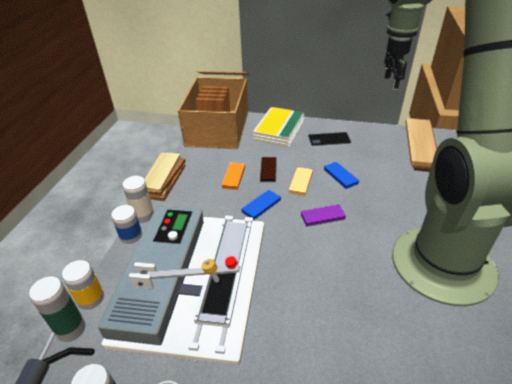

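Lookalikes in top view: the dark brown block (358,194), the black phone-like box (437,258), amber (340,158), oak (344,233), blue (298,197) and (363,276), purple (293,260), and the plank stack (318,84). I choose the brown block at (358,194).

```bash
python3 - <<'E'
from h import *
f=load('top0'); p=f['p'][:,:,::-1]
c=cv2.resize(p[95:225,115:395],None,fx=2.85,fy=2.85,interpolation=cv2.INTER_CUBIC); cv2.imwrite('pics/crop0.png',c)
hsv=cv2.cvtColor(p,cv2.COLOR_BGR2HSV)
print(p[194,358],hsv[194,358])
for n,(u,v),in {'walnut':(358,194),'amber':(340,158),'oak':(344,233)}.items():
    m=(np.abs(p.astype(int)-p[v,u]).sum(2)<70).astype(np.uint8)
    _,l=cv2.connectedComponents(m); m=(l==l[v,u])
    vs,us=np.nonzero(m); z=np.median(f['d'][m])
    P=np.array([onplane(f,a,b,.018)[:2] for a,b in zip(us,vs)],np.float32)
    print(n,m.sum(),pt(f,u,v),cv2.minAreaRect(P))
# tester base corners
for u,v in((254,108),(264,206),(129,213)): print(onplane(f,u,v,.04))
m=(hsv[:,:,1]>200)&(hsv[:,:,2]>120)&((hsv[:,:,0]<6)|(hsv[:,:,0]>174)); m[:185]=0;m[215:]=0;m[:,:140]=0;m[:,175:]=0
vs,us=np.nonzero(m);print('knob',us.mean(),vs.mean(),len(us),pt(f,int(us.mean()),int(vs.mean())))
E
```

```text
[34 50 81] [ 10 148  81]
walnut 687 [ 0.55736574 -0.32648121  0.01682378] ((0.5584145784378052, -0.3259350061416626), (0.053629495203495026, 0.13057133555412292), 9.282174110412598)
amber 637 [ 0.67261675 -0.26917967  0.01705467] ((0.6729850769042969, -0.26591891050338745), (0.05207723006606102, 0.12736086547374725), 3.419137716293335)
oak 670 [ 0.43277874 -0.28187415  0.01833374] ((0.4340773820877075, -0.28054279088974), (0.12693937122821808, 0.05198834091424942), 85.76908874511719)
[0.82617487 0.01054973 0.04      ]
[ 0.51177237 -0.02799273  0.04      ]
[0.4810489  0.39756247 0.04      ]
knob 154.9318181818182 196.36363636363637 44 [0.52376256 0.26593449 0.20421205]
```

View pics/crop0.png

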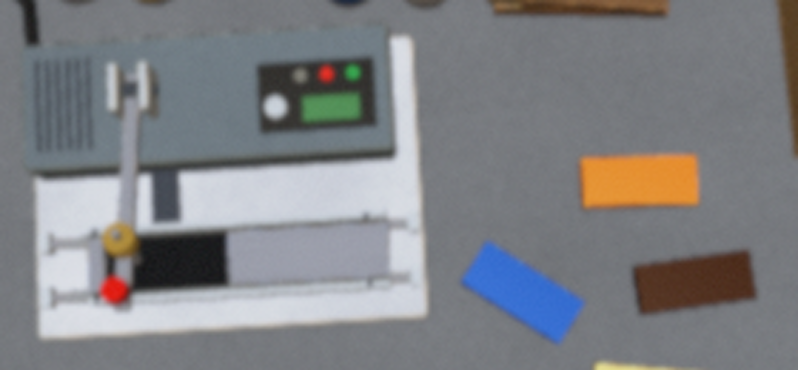

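The crop confirms the choice: brown block at crop (695,282). The tester base corners are at crop (413,36), (427,316) and (40,338), the pocket step edge at x≈228, and the lead-in start at x≈389.

```bash
python3 - <<'E'
from h import *
f=load('top0')
px=lambda u,v:(u/2.85+115-.3,v/2.85+95-.3)
A=np.array([onplane(f,*px(*q),.04)[:2] for q in((413,36),(427,316),(40,338))])
B=np.array([[.245,-.215],[-.075,-.215],[-.075,.220]])
a0,b0=A.mean(0),B.mean(0);H=(B-b0).T@(A-a0);U,S,V=np.linalg.svd(H);R=V.T@U.T
t=a0-R@b0;th=np.arctan2(R[1,0],R[0,0]);print('tester',t,th,A-(B@R.T+t))
for q,z in(((226,232),.065),((229,287),.065),((388,220),.065),((390,279),.065),((115,290),.205),((229,260),.065),((389,250),.065)):
    w=onplane(f,*px(*q),z)[:2];print(q,R.T@(w-t))
E
```

```text
tester [0.57045835 0.18786783] 0.0749975377847774 [[-0.00226443  0.0007352 ]
 [ 0.00135242  0.00253897]
 [ 0.00091202 -0.00327417]]
(226, 232) [0.02837789 0.00042131]
(229, 287) [-0.03177544 -0.0006034 ]
(388, 220) [ 0.03145481 -0.17622589]
(390, 279) [-0.03280377 -0.17508507]
(115, 290) [-0.04217635  0.07828509]
(229, 260) [-0.00240947 -0.00170372]
(389, 250) [-0.00130175 -0.17562602]
```

```bash
cat >> h.py <<'E'
from scipy.spatial.transform import Rotation as Ro
def togo(xyz,yaw):
    s=observe(); R=Ro.from_euler('xyz',s['tool_rot']); T=Ro.from_euler('xyz',[np.pi,0,yaw])
    print('cm',np.round(R.inv().apply(np.array(xyz)-s['position'])*100,2),'rv',np.round((R.inv()*T).as_rotvec(),3),'clk',s['clock'],'f',s['force'].round(1))
E
python3 - <<'E'
from h import *
togo([.558,-.326,.17],1.733)
E
```

```text
cm [ 45.14 -16.22   6.09] rv [-1.000e-03 -1.000e-03 -1.464e+00] clk 0.1 f [ 0.5 -0.3  1. ]
```

Call:
play_rows(motion=[[4.5,-1.6,0.6,0,0,-0.14,1],[9,-3.2,1.2,0,0,-0.28,1],[13.5,-4.8,1.8,0,0,-0.42,1],[18,-6.4,2.4,0,0,-0.56,1],[22.5,-8,3,0,0,-0.7,1]], squeeze=40)

```text
clock: 0.6
position: [0.3629, -0.4643, 0.201]
tool_rot: [-3.141, -0.0, 0.974]
force: [2.3, -1.3, -0.1]
grip_width: 0.0856
finger_force: 0.0
```

```bash
python3 -c "
from h import *
togo([.558,-.326,.17],1.733)"
```

```text
cm [22.4   8.38  3.1 ] rv [-0.    -0.    -0.759] clk 0.6 f [ 2.3 -1.3 -0.1]
```

Call:
play_rows(motion=[[4.4,1.7,0.6,0,0,-0.15,1],[8.8,3.4,1.2,0,0,-0.3,1],[13.2,5.1,1.8,0,0,-0.45,1],[17.6,6.8,2.4,0,0,-0.6,1],[22.2,8.4,3.1,0,0,-0.75,1]])

```text
clock: 1.1
position: [0.5578, -0.3293, 0.1699]
tool_rot: [-3.141, 0.0, 1.724]
force: [0.1, -0.8, -0.1]
grip_width: 0.0852
finger_force: 0.0
```

```bash
python3 -c "
from h import *
togo([.558,-.326,.17],1.733)
grab('wrist','w1')
f=load('w1');p=f['p'][:,:,::-1].astype(int)
m=(np.abs(p-np.array([34,50,81])).sum(2)<60)&(f['d']>0)
_,l,st,c=cv2.connectedComponentsWithStats(m.astype(np.uint8));k=1+st[1:,4].argmax();print(st[k],c[k])
vs,us=np.nonzero(l==k)
P=np.array([onplane(f,a,b,.018)[:2] for a,b in zip(us[::5],vs[::5])],np.float32);print(cv2.minAreaRect(P), pt(f,*c[k].astype(int)))
"
```

```text
cm [ 0.33  0.07 -0.01] rv [-0.     0.    -0.009] clk 1.1 f [ 0.1 -0.8 -0.1]
[ 233  110   58  132 7065] [262.26850672 173.83425336]
((0.5631092190742493, -0.32663166522979736), (0.05095279589295387, 0.1267482340335846), 9.675617218017578) [ 0.56184113 -0.3207401   0.01830165]
```

View pics/w1.png

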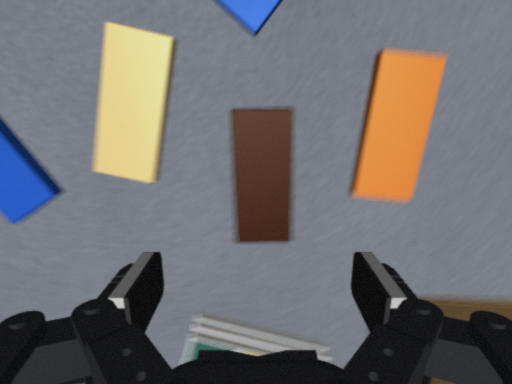

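The walnut is centred at (262,174) and straight between the fingers at (148,290) and (366,290). Descending on it.

```bash
python3 -c "
from h import *
togo([.561,-.326,.002],1.738)"
```

```text
cm [-0.45 -0.41 16.68] rv [ 0.003 -0.004  0.004] clk 1.15 f [ 0.9 11.2 -2.2]
```

Call:
play_rows(motion=[[0,0.2,2.5,0,0,0,1],[0,0.2,5,0,0,0,1],[0,0.2,8,0,0,0,1],[0,0.2,10,0,0,0,1],[0,0.2,10,0,0,0,1]])

```text
clock: 1.65
position: [0.5569, -0.3292, 0.0674]
tool_rot: [-3.138, -0.003, 1.719]
force: [-0.3, 0.3, 0.1]
grip_width: 0.0854
finger_force: 0.0
```

```bash
python3 -c "
from h import *
togo([.561,-.326,.002],1.738)"
```

```text
cm [0.23 0.47 6.54] rv [-0.004 -0.003 -0.019] clk 1.65 f [-0.3  0.3  0.1]
```

Call:
play_rows(motion=[[0.2,0.4,2,0,0,-0.02,1],[0.2,0.4,4,0,0,-0.02,1],[0.2,0.4,5.5,0,0,-0.02,1],[0.2,0.4,6.5,0,0,-0.02,1],[0.2,0.4,6.5,0,0,-0.02,1]])

```text
clock: 2.15
position: [0.5618, -0.3272, 0.0043]
tool_rot: [-3.14, -0.001, 1.739]
force: [0.1, 0.7, 0.0]
grip_width: 0.0854
finger_force: 0.0
```

Call:
play_rows(motion=[[0,0,0,0,0,0,-0.2],[0,0,0,0,0,0,-0.2],[0,0,0,0,0,0,-0.2],[0,0,0,0,0,0,-0.2],[0,0,0,0,0,0,-0.2]], squeeze=40)

```text
clock: 2.65
position: [0.5627, -0.3277, 0.0065]
tool_rot: [3.141, 0.001, 1.739]
force: [-2.1, 1.3, 5.8]
grip_width: 0.0545
finger_force: 41.8
```

Call:
play_rows(motion=[[0,0,-2,0,0,0,-0.2],[0,0,-5,0,0,0,-0.2],[0,0,-9,0,0,0,-0.2],[0,0,-12,0,0,0,-0.2],[0,0,-12,0,0,0,-0.2]])

```text
clock: 3.15
position: [0.5642, -0.3284, 0.1303]
tool_rot: [3.136, 0.004, 1.738]
force: [1.9, 0.7, -0.5]
grip_width: 0.0545
finger_force: 43.2
```

```bash
python3 -c "
from h import *
s=observe();print(s)
grab('wrist','w2'); grab('side','s2')
f=load('w2');p=f['p'][:,:,::-1].astype(int)
s2=load('s2'); 
q=s2['R']@(s['position'])+s2['t'];u=q[0]/q[2]*s2['fx']+s2['cx'];v=q[1]/q[2]*s2['fy']+s2['cy'];print('tcp px',u,v)
u,v=int(u),int(v)
c=cv2.resize(s2['p'][v-50:v+30,u-50:u+50,::-1],None,fx=6,fy=6,interpolation=cv2.INTER_CUBIC)
w=f['p'][:,:,::-1]
cv2.imwrite('pics/c2.png',np.hstack([cv2.resize(c,(400,320)),cv2.resize(w,(400,320))]))
for a in((175,320),(258,200),(258,280),(340,320)): 
  try: print(a,pt(f,*a))
  except Exception as e: print(a,e)
"
```

```text
{'clock': 3.15, 'qpos': array([ 0.70623236,  0.70278948, -0.42046776,  1.59663576,  0.34221987,
        0.90875039,  0.33131579]), 'qd': array([-0.00837582,  0.06015616,  0.02232589,  0.04280589,  0.02142002,
       -0.0550102 , -0.01715031]), 'joint_efforts': array([   0.66351833, -104.8079896 ,   -8.51829171,  -32.6314187 ,
         -0.49596079,    1.47138275,    0.40544559]), 'position': array([ 0.56422916, -0.32844008,  0.13029532]), 'tool_rot': array([3.13617626, 0.00432428, 1.73836868]), 'force': array([ 1.87210286,  0.70597227, -0.53471638]), 'moment': array([0.03111647, 0.00531846, 0.03666469]), 'finger_force': 43.22557747364044, 'grip_width': 0.054490759097384316}
tcp px 265.96011422603584 140.61520258388265
(175, 320) [ 0.5400668  -0.31476511  0.19989057]
(258, 200) [ 0.55991602 -0.29597133  0.14178766]
(258, 280) [ 0.56640248 -0.33418918  0.14194663]
(340, 320) [ 0.5835801  -0.30717002  0.20041117]
```

View pics/c2.png

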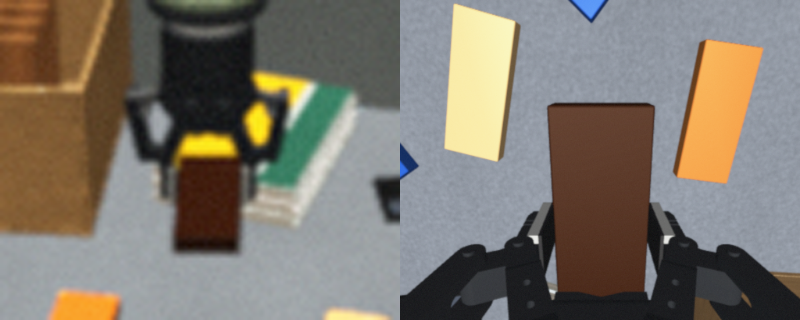

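The walnut is held, with its top about 12 mm above the TCP and its underside 6 mm below it. Next is the hover over the lead-in.

```bash
python3 -c "
from h import *
togo([.5766,.093,.14],1.648)"
```

```text
cm [41.25  8.43 -1.42] rv [0.001 0.001 0.09 ] clk 3.25 f [-0.1  0.6 -1.5]
```

Call:
play_rows(motion=[[3,0.6,-1.4,0,0,0.01,-0.2],[7,1.4,-1.4,0,0,0.02,-0.2],[11,2.3,-1.4,0,0,0.03,-0.2],[15.5,3.2,-1.4,0,0,0.04,-0.2],[20,4.1,-1.4,0,0,0.05,-0.2]])

```text
clock: 3.75
position: [0.5684, -0.1218, 0.1383]
tool_rot: [-3.14, -0.001, 1.688]
force: [1.3, 0.5, -0.6]
grip_width: 0.0544
finger_force: 43.2
```

Call:
play_rows(motion=[[4.5,0.8,0,0,0,0.01,-0.2],[9,1.6,0,0,0,0.02,-0.2],[13,2.4,0,0,0,0.03,-0.2],[16.5,3,0,0,0,0.04,-0.2],[19,3.4,0,0,0,0.04,-0.2]])

```text
clock: 4.25
position: [0.5798, 0.0721, 0.1383]
tool_rot: [-3.14, -0.001, 1.651]
force: [0.4, 1.0, -0.3]
grip_width: 0.0545
finger_force: 43.2
```

Call:
play_rows(motion=[[0,0,0,0,0,0,-0.2],[0,0,0,0,0,0,-0.2],[0,0,0,0,0,0,-0.2],[0,0,0,0,0,0,-0.2],[0,0,0,0,0,0,-0.2]])

```text
clock: 4.75
position: [0.5807, 0.0684, 0.1392]
tool_rot: [-3.141, 0.0, 1.647]
force: [-0.1, -0.2, -1.0]
grip_width: 0.0547
finger_force: 43.2
```

```bash
python3 -c "
from h import *
togo([.5766,.093,.12],1.648)
grab('wrist','w3')
f=load('w3');togo([.5766,.093,.12],1.648)
for a in((258,200),(258,120),(258,50)):print(pt(f,*a))
w=f['p'][:,:,::-1]; cv2.imwrite('pics/w3b.png',cv2.resize(w[:300],(800,468),interpolation=cv2.INTER_CUBIC))
"
```

```text
cm [ 2.48 -0.22  1.92] rv [-0.     0.    -0.001] clk 4.75 f [-0.1 -0.2 -1. ]
cm [ 2.47 -0.22  1.92] rv [-0.  0. -0.] clk 4.8 f [-0.1  0.1 -0.3]
[0.57931813 0.10104657 0.15049051]
[0.57731094 0.12924684 0.06520065]
[0.57405156 0.17133497 0.06538294]
```

View pics/w3b.png

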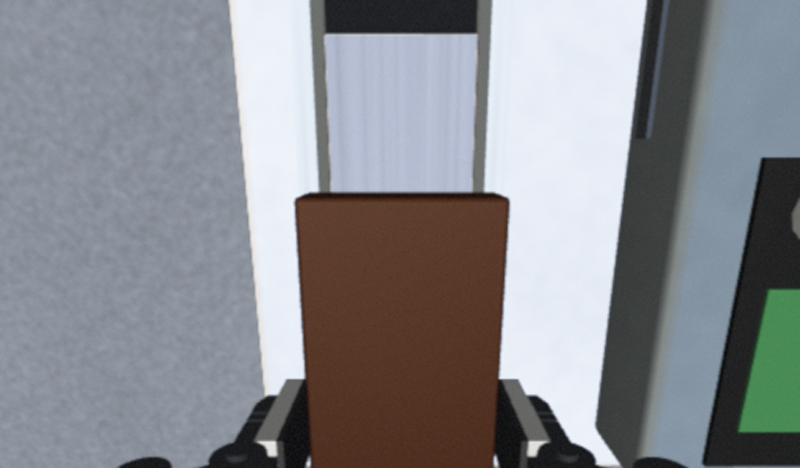

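Walnut mid column is about 402 and track mid column about 401 in this view. The step edge is at row 33. Converting both to world positions.

```bash
python3 -c "
from h import *
f=load('w3');k=.64
s=observe();R=Ro.from_euler('xyz',s['tool_rot'])
def T(u,v,z): return np.round(R.inv().apply(onplane(f,u*k-.2,v*k-.2,z)-s['position'])*1000,1)
for q,z in(((325,40),.065),((477,40),.065),((330,185),.065),((473,185),.065),((401,33),.065),((296,204),.1505),((508,204),.1505),((311,440),.1505),((494,440),.1505)): print(q,T(*q,z),onplane(f,q[0]*k,q[1]*k,z).round(4))
"
```

```text
(325, 40) [116.8 -29.2  74.2] [0.5427 0.1826 0.065 ]
(477, 40) [116.7  29.9  74.2] [0.6016 0.1871 0.065 ]
(330, 185) [ 61.9 -29.5  74.2] [0.5466 0.1279 0.065 ]
(473, 185) [61.9 30.6 74.2] [0.6065 0.1325 0.065 ]
(401, 33) [119.2   0.4  74.2] [0.572  0.1873 0.065 ]
(296, 204) [ 61.8 -26.5 -11.3] [0.5496 0.1281 0.1505]
(508, 204) [ 61.8  28.1 -11.3] [0.604  0.1323 0.1505]
(311, 440) [ -7.1 -26.3 -11.3] [0.5551 0.0594 0.1505]
(494, 440) [ -7.1  28.1 -11.3] [0.6093 0.0635 0.1505]
```

Call:
play_rows(motion=[[1.2,0,1,0,0,0,-0.2],[2.5,-0.03,2.5,0,0,0,-0.2],[2.5,-0.03,4,0,0,0,-0.2],[2.5,-0.03,5,0,0,0,-0.2],[2.5,-0.03,5.5,0,0,0,-0.2]])

```text
clock: 5.3
position: [0.5779, 0.0937, 0.0829]
tool_rot: [-3.14, 0.0, 1.649]
force: [0.0, 0.2, -0.6]
grip_width: 0.0548
finger_force: 43.2
```

Call:
play_rows(motion=[[0,0,0,0,0,0,-0.2],[0,0,0.3,0,0,0,-0.2],[0,0,0.6,0,0,0,-0.2],[0,0,0.9,0,0,0,-0.2],[0,0,0.9,0,0,0,-0.2]])

```text
clock: 5.8
position: [0.5782, 0.0941, 0.0751]
tool_rot: [-3.141, 0.0, 1.649]
force: [0.0, -0.5, -2.0]
grip_width: 0.055
finger_force: 43.2
```

Call:
play_rows(motion=[[0,0,0.05,0,0,0,-0.2],[0,0,0.1,0,0,0,-0.2],[0,0,0.2,0,0,0,-0.2],[0,0,0.25,0,0,0,-0.2],[0,0,0.25,0,0,0,-0.2]])

```text
clock: 6.3
position: [0.5784, 0.0942, 0.0727]
tool_rot: [-3.142, -0.0, 1.649]
force: [0.5, -0.2, -0.7]
grip_width: 0.0547
finger_force: 43.2
```

Call:
play_rows(motion=[[0,0,0.05,0,0,0,-0.2],[0,0,0.1,0,0,0,-0.2],[0,0,0.15,0,0,0,-0.2],[0,0,0.15,0,0,0,-0.2],[0,0,0.15,0,0,0,-0.2]])

```text
clock: 6.8
position: [0.5784, 0.0942, 0.0715]
tool_rot: [3.141, 0.0, 1.649]
force: [-1.8, 0.2, 5.2]
grip_width: 0.0543
finger_force: 43.7
```

Call:
play_rows(motion=[[0,0,0,0,0,0,0.6],[0,0,0,0,0,0,0.9],[0,0,0,0,0,0,0.9],[0,0,0,0,0,0,0.9],[0,0,-1,0,0,0,0.9]])

```text
clock: 7.3
position: [0.5777, 0.0941, 0.0806]
tool_rot: [-3.14, 0.0, 1.649]
force: [0.2, -0.1, -0.4]
grip_width: 0.0809
finger_force: 0.0
```

Call:
play_rows(motion=[[0,0,-3,0,0,0,0.9],[0,0,-5,0,0,0,0.9],[-3,0,-6,0,0,0,0],[-7,0,-6,0,0,0,-1],[-9,0,-6,0,0,0,-1]])

```text
clock: 7.8
position: [0.5857, 0.001, 0.1424]
tool_rot: [3.141, 0.001, 1.646]
force: [0.4, 0.2, -0.2]
grip_width: 0.0386
finger_force: 0.0
```

```bash
python3 -c "
from h import *
s=observe();print(s['position'])
grab('wrist','w4')
f=load('w4')
w=f['p'][:,:,::-1]; cv2.imwrite('pics/w4b.png',w)
"
```

```text
[0.5856912  0.00101371 0.14241164]
```

View pics/w4b.png

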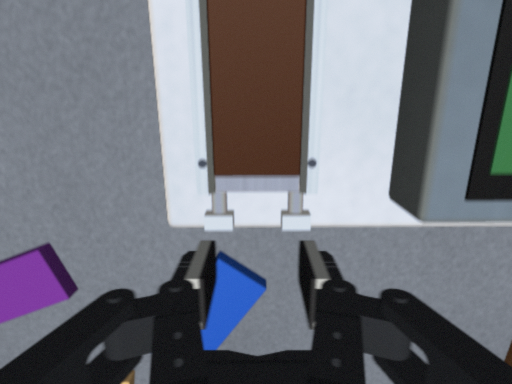

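The walnut is lying in the channel between the lips, with its tail edge at row 177, columns 212–302. Checking its height and the tail position.

```bash
python3 -c "
from h import *
f=load('w4')
s=observe();print(s['clock'],s['position'],s['grip_width']);R=Ro.from_euler('xyz',s['tool_rot'])
for a in((257,170),(257,100),(257,20),(220,150),(295,150),(257,185)):print(a,pt(f,*a))
for a,z in(((212,176),.083),((302,176),.083)):
  w=onplane(f,*a,z);print(w,R.inv().apply(w-s['position']))
"
```

```text
7.85 [ 0.58573969 -0.00167337  0.14206813] 0.030870387654778453
(257, 170) [0.58416775 0.03155642 0.08330137]
(257, 100) [0.58094492 0.074338   0.08273975]
(257, 20) [0.57769948 0.11741777 0.08276604]
(220, 150) [0.56001182 0.04256429 0.08315875]
(295, 150) [0.60697328 0.04616738 0.08359703]
(257, 185) [0.58527725 0.01688577 0.06525034]
[0.55555741 0.02538419 0.083     ] [ 0.02933663 -0.02815208  0.05898261]
[0.61338204 0.0297371  0.083     ] [0.02946779 0.029836   0.0590019 ]
```

Call:
play_rows(motion=[[0,0.07,2,0,0,0,-1],[0,0.07,4,0,0,0,-1],[0,0.07,6,0,0,0,-1],[0,0.07,7.1,0,0,0,-1],[0,0.07,7.1,0,0,0,-1]])

```text
clock: 8.35
position: [0.5855, 0.0047, 0.0696]
tool_rot: [-3.14, -0.0, 1.649]
force: [-0.5, 0.4, 0.7]
grip_width: -0.0004
finger_force: 0.0
```

Call:
play_rows(motion=[[0.5,0,0,0,0,0,-1],[1,0,0,0,0,0,-1],[1.5,0,0,0,0,0,-1],[2,0,0,0,0,0,-1],[2.5,0,0,0,0,0,-1]])

```text
clock: 8.85
position: [0.5843, 0.0299, 0.0706]
tool_rot: [3.141, 0.0, 1.649]
force: [0.4, -1.4, 0.3]
grip_width: -0.0001
finger_force: 0.5
```

```bash
python3 -c "
from h import *
s=observe();R=Ro.from_euler('xyz',s['tool_rot']);print(s['force'],s['grip_width'],R.inv().apply(np.array([.572,.1873,.065])-s['position']),R.inv().apply(s['force']))
grab('wrist','w5');f=load('w5')
for v in range(150,384,12):
  print(v,f['p'][v,257],pt(f,257,v).round(4) if f['d'][v,257]>0 else 0)
"
```

```text
[ 0.36961207 -1.42172127  0.27736378] -5.7437456103791006e-05 [1.57841190e-01 5.74049664e-05 5.62135035e-03] [-1.44624057  0.25773115 -0.27712451]
150 [71 41 25] [0.5808 0.0841 0.083 ]
162 [73 45 30] [0.5812 0.0792 0.0833]
174 [73 44 32] [0.5816 0.0741 0.0829]
186 [69 41 26] [0.582 0.069 0.083]
198 [73 44 30] [0.5824 0.0638 0.0831]
210 [71 42 28] [0.5828 0.0585 0.0832]
222 [70 42 32] [0.5832 0.0529 0.083 ]
234 [68 37 25] [0.5837 0.0472 0.0828]
246 [19 17 17] [0.5841 0.0415 0.083 ]
258 [18 19 18] [0.5841 0.0412 0.0937]
270 [20 19 21] [0.5841 0.0415 0.1039]
282 [62 62 63] [0.5843 0.0392 0.1086]
294 [61 60 61] [0.5847 0.0339 0.1083]
306 [61 59 61] [0.5851 0.0287 0.1084]
318 [59 59 58] [0.5855 0.0233 0.1084]
330 [126 134 143] [ 5.928e-01 -7.070e-02  1.000e-04]
342 [126 132 142] [ 5.937e-01 -8.200e-02  3.000e-04]
354 [19 38 85] [ 0.5944 -0.0903  0.004 ]
366 [24 24 26] [0.5841 0.0417 0.1503]
378 [23 25 27] [0.5841 0.0416 0.1538]
```

Call:
play_rows(motion=[[1,0,0,0,0,0,-1],[2,0,0,0,0,0,-1],[3,0,0,0,0,0,-1],[4,0,0,0,0,0,-1],[5,0,0,0,0,0,-1]])

```text
clock: 9.4
position: [0.5801, 0.0804, 0.0703]
tool_rot: [-3.142, -0.0, 1.649]
force: [-0.1, -1.2, 1.0]
grip_width: -0.0003
finger_force: 0.5
```

Call:
play_rows(motion=[[0.8,0,0,0,0,0,-1],[1.6,0,0,0,0,0,-1],[2.4,0,0,0,0,0,-1],[3.2,0,0,0,0,0,-1],[4,0,0,0,0,0,-1]])

```text
clock: 9.9
position: [0.5771, 0.1198, 0.0703]
tool_rot: [-3.142, 0.0, 1.649]
force: [0.2, -0.8, 0.3]
grip_width: 0.0
finger_force: 0.4
```

Call:
play_rows(motion=[[0.8,0,0,0,0,0,-1],[1.6,0,0,0,0,0,-1],[2.4,0,0,0,0,0,-1],[3.2,0,0,0,0,0,-1],[3.8,0,0,0,0,0,-1]])

```text
clock: 10.4
position: [0.574, 0.158, 0.0703]
tool_rot: [-3.141, -0.0, 1.649]
force: [-0.0, 0.2, -0.4]
grip_width: 0.0001
finger_force: 0.2
```

```bash
python3 -c "
from h import *
s=observe();R=Ro.from_euler('xyz',s['tool_rot']);print(s['force'],R.inv().apply(np.array([.572,.1873,.065])-s['position']))
grab('wrist','w5');f=load('w5')
for v in range(0,250,22):
  print(v,f['p'][v,257],pt(f,257,v).round(4) if f['d'][v,257]>0 else 0)
grab('side','s5');p=load('s5')['p'][:,:,::-1]
cv2.imwrite('pics/s5.png',cv2.resize(p[190:370,110:290],(600,600),interpolation=cv2.INTER_CUBIC))
"
```

```text
[-0.03197933  0.22800572 -0.42210465] [0.02936247 0.00028586 0.0052693 ]
0 [76 48 33] [nan nan nan]
22 [78 50 37] [0.5669 0.2594 0.0791]
44 [77 48 33] [0.5674 0.2518 0.0795]
66 [76 45 33] [0.5681 0.244  0.0801]
88 [74 45 29] [0.5687 0.236  0.0811]
110 [75 46 32] [0.5693 0.2277 0.0809]
132 [77 45 31] [0.57   0.2192 0.0814]
154 [74 44 30] [0.5707 0.2104 0.0818]
176 [72 43 28] [0.5714 0.2014 0.0829]
198 [74 44 29] [0.5721 0.1919 0.0829]
220 [73 44 31] [0.5729 0.1822 0.0834]
242 [72 40 27] [0.5737 0.1721 0.0839]
  return _methods._mean(a, axis=axis, dtype=dtype,
  ret = ret.dtype.type(ret / rcount)
```

View pics/s5.png

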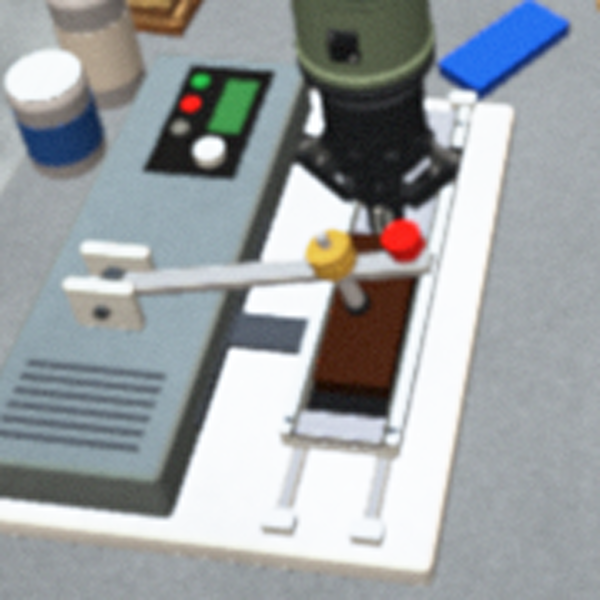

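The nose has tipped into the pocket: nose edge at row 388, end stop at row 412. About 18–20 mm is left, so I'm going gently.

Call:
play_rows(motion=[[0.4,0,0,0,0,0,-1],[0.8,0,0,0,0,0,-1],[1.1,0,0,0,0,0,-1],[1.4,0,0,0,0,0,-1],[1.5,0,0,0,0,0,-1]])

```text
clock: 11.0
position: [0.573, 0.1724, 0.0703]
tool_rot: [3.142, -0.0, 1.649]
force: [0.5, -0.3, -0.0]
grip_width: -0.0
finger_force: 0.2
```

Call:
play_rows(motion=[[0.05,0,0,0,0,0,-1],[0.1,0,0,0,0,0,-1],[0.15,0,0,0,0,0,-1],[0.2,0,0,0,0,0,-1],[0.25,0,0,0,0,0,-1]])

```text
clock: 11.5
position: [0.5728, 0.1745, 0.0703]
tool_rot: [-3.142, -0.0, 1.649]
force: [0.3, -0.5, 0.2]
grip_width: -0.0
finger_force: 0.2
```

```bash
cat > chk.py <<'E'
from h import *
s=observe();R=Ro.from_euler('xyz',s['tool_rot']);print(s['clock'],s['force'],R.inv().apply(np.array([.572,.1873,.065])-s['position']))
grab('wrist','w6');f=load('w6')
for v in range(22,250,30):
  print(v,f['p'][v,257],pt(f,257,v).round(4) if f['d'][v,257]>0 else 0)
E
python3 chk.py
```

```text
11.5 [ 0.28149897 -0.4721528   0.22773788] [0.01283258 0.00019411 0.00530476]
22 [104  83  41] 0
52 [78 45 31] [0.5665 0.2655 0.08  ]
82 [78 46 33] [0.5673 0.2547 0.0799]
112 [77 50 33] [0.5682 0.2434 0.0806]
142 [77 45 30] [0.5691 0.2316 0.0808]
172 [76 45 32] [0.5701 0.2193 0.0814]
202 [75 46 33] [0.5711 0.2065 0.0824]
232 [76 47 30] [0.5721 0.193  0.0831]
```

Still tilted with a light force. I'll creep on 3 mm.

Call:
play_rows(motion=[[0.05,0,0,0,0,0,-1],[0.1,0,0,0,0,0,-1],[0.15,0,0,0,0,0,-1],[0.2,0,0,0,0,0,-1],[0.25,0,0,0,0,0,-1]])

```text
clock: 12.05
position: [0.5726, 0.1771, 0.0703]
tool_rot: [3.142, -0.0, 1.649]
force: [0.0, -0.7, 0.0]
grip_width: 0.0001
finger_force: 0.2
```

```bash
python3 chk.py
```

```text
12.05 [ 0.01065052 -0.66364962  0.00095488] [0.01023859 0.00019287 0.00531768]
22 [99 78 40] 0
52 [98 76 37] 0
82 [80 50 34] [0.5671 0.2574 0.0776]
112 [79 48 36] [0.568  0.2459 0.0768]
142 [77 48 34] [0.569  0.2338 0.0774]
172 [75 46 30] [0.57   0.2209 0.0773]
202 [73 41 27] [0.571  0.2072 0.0767]
232 [73 44 32] [0.5721 0.1931 0.0774]
```

The sample dropped: its top is level at about 77 mm. Retreating and rising.

Call:
play_rows(motion=[[-1,0,0,0,0,0,-1],[-3,0,0,0,0,0,-1],[-4,0,-3,0,0,0,-1],[-4,0,-8,0,0,0,-1],[-4,0,-13,0,0,0,-1]])

```text
clock: 12.6
position: [0.5753, 0.1358, 0.2015]
tool_rot: [-3.14, 0.0, 1.648]
force: [0.8, 1.0, 0.3]
grip_width: 0.0004
finger_force: 0.0
```

Call:
play_rows(motion=[[0,0,-2,0,0,0,-1],[0,-1,-4,0,0,0,-1],[0,-3,-6,0,0,0,-1],[0,-3,-6,0,0,0,-1],[0,-3,-6,0,0,0,-1]])

```text
clock: 13.1
position: [0.546, 0.134, 0.2606]
tool_rot: [3.141, 0.0, 1.648]
force: [0.2, 0.1, -1.3]
grip_width: -0.0002
finger_force: 0.0
```

```bash
python3 -c "
from h import *
togo([.524,.265,.23],1.649)
for n in('wrist','top'):
  grab(n,n+'7');f=load(n+'7')
  h=cv2.cvtColor(f['p'],cv2.COLOR_RGB2HSV);m=(h[:,:,1]>190)&(h[:,:,2]>110)&((h[:,:,0]<6)|(h[:,:,0]>174))
  _,l,st,c=cv2.connectedComponentsWithStats(m.astype(np.uint8))
  for k in range(1,len(st)):
    if st[k,4]>15: print(n,st[k],pt(f,*c[k].astype(int)),onplane(f,*c[k],.204))
f=load('wrist7');cv2.imwrite('pics/w7.png',f['p'][:,:,::-1])
"
```

```text
cm [13.23 -1.19  3.05] rv [ 0.001  0.    -0.001] clk 13.1 f [ 0.2  0.1 -1.3]
wrist [217   0  38  13 350] [0.5254039  0.2562734  0.20597416] [0.52578602 0.25642601 0.204     ]
wrist [460 239  15  13 152] [0.76553697 0.08271964 0.10214874] [0.69024201 0.1244041  0.204     ]
```

View pics/w7.png

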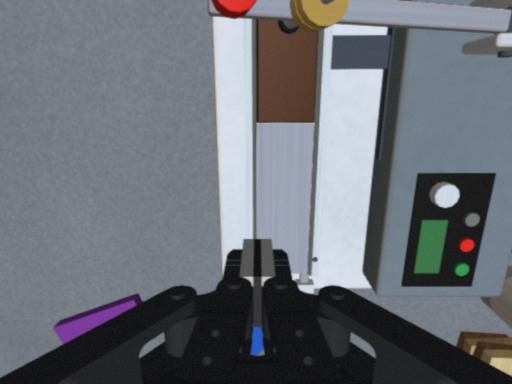

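The knob centre is near (235,0) at the top edge, which puts it at about (0.525, 0.265, 0.205). The walnut tail edge lines up with the step at row 122.

Call:
play_rows(motion=[[3,-0.3,0.5,0,0,0,-1],[7,-0.6,1,0,0,0,-1],[10.5,-0.9,2,0,0,0,-1],[13.2,-1.1,3,0,0,0,-1],[13.2,-1.1,3.5,0,0,0,-1]])

```text
clock: 13.7
position: [0.523, 0.2693, 0.2235]
tool_rot: [-3.139, -0.001, 1.654]
force: [0.1, -0.5, 0.6]
grip_width: -0.0002
finger_force: 0.0
```

Call:
play_rows(motion=[[0,0,0,0,0,0,-1],[0,0,0.6,0,0,0,-1],[0,0,1.2,0,0,0,-1],[0,0,1.8,0,0,0,-1],[0,-0.05,2.4,0,0,0,-1]])

```text
clock: 14.2
position: [0.5243, 0.265, 0.2009]
tool_rot: [3.142, 0.0, 1.648]
force: [-0.1, -0.2, 2.2]
grip_width: -0.0003
finger_force: 0.5
```

```bash
python3 -c "
from h import *
togo([.511,.265,.148],1.649)"
```

```text
cm [ 0.1  -1.32  5.28] rv [ 0.     0.    -0.001] clk 14.2 f [-0.1 -0.2  2.2]
```

On the knob with 2 N. Following the arc down slowly.

Call:
play_rows(motion=[[0,-0.2,0.6,0,0,0,-1],[0,-0.4,1.2,0,0,0,-1],[0,-0.6,1.8,0,0,0,-1],[0,-0.75,2.4,0,0,0,-1],[0,-0.9,3,0,0,0,-1]])

```text
clock: 14.7
position: [0.5149, 0.2647, 0.1708]
tool_rot: [-3.142, 0.0, 1.649]
force: [0.2, -0.9, 0.6]
grip_width: -0.0
finger_force: 0.4
```

Call:
play_rows(motion=[[0,-0.1,0.3,0,0,0,-1],[0,-0.15,0.6,0,0,0,-1],[0,-0.2,0.9,0,0,0,-1],[0,-0.25,1.2,0,0,0,-1],[0,-0.3,1.5,0,0,0,-1]])

```text
clock: 15.2
position: [0.5121, 0.2646, 0.1561]
tool_rot: [3.142, -0.0, 1.649]
force: [-0.6, -0.1, 1.5]
grip_width: 0.0001
finger_force: 0.4
```

Contact with the wood should come near z≈0.148.

Call:
play_rows(motion=[[0,-0.02,0.15,0,0,0,-1],[0,-0.04,0.3,0,0,0,-1],[0,-0.06,0.45,0,0,0,-1],[0,-0.08,0.55,0,0,0,-1],[0,-0.1,0.65,0,0,0,-1]])

```text
clock: 15.7
position: [0.5112, 0.2645, 0.1498]
tool_rot: [3.141, -0.0, 1.649]
force: [0.5, 0.4, 0.7]
grip_width: 0.0001
finger_force: 0.3
```

Call:
play_rows(motion=[[0,0,0.05,0,0,0,-1],[0,0,0.1,0,0,0,-1],[0,0,0.15,0,0,0,-1],[0,0,0.2,0,0,0,-1],[0,0,0.2,0,0,0,-1]])

```text
clock: 16.2
position: [0.5111, 0.2645, 0.1481]
tool_rot: [3.141, 0.0, 1.649]
force: [-2.4, -0.3, 6.3]
grip_width: 0.0002
finger_force: 2.9
```

Call:
play_rows(motion=[[0,0,0.02,0,0,0,-1],[0,0,0.04,0,0,0,-1],[0,0,0.06,0,0,0,-1],[0,0,0.06,0,0,0,-1],[0,0,0.06,0,0,0,-1]])

```text
clock: 16.7
position: [0.5111, 0.2645, 0.148]
tool_rot: [3.141, 0.0, 1.649]
force: [-6.8, -2.1, 16.1]
grip_width: -0.0003
finger_force: 7.6
```

Pressed with 16 N. Releasing gently and withdrawing.

Call:
play_rows(motion=[[0,0,-0.1,0,0,0,-1],[0,0,-0.3,0,0,0,-1],[0,0,-1,0,0,0,-1],[0,0,-4,0,0,0,-1],[0,0,-8,0,0,0,-1]])

```text
clock: 17.2
position: [0.5103, 0.2641, 0.2273]
tool_rot: [-3.139, 0.001, 1.649]
force: [1.0, -0.0, 0.4]
grip_width: -0.0002
finger_force: 0.0
```

Call:
play_rows(motion=[[-4,0,-4,0,0,0,-1],[-8,0,-5,0,0,0,-1],[-12,0,-5,0,0,0,-1],[-16,0,-5,0,0,0,-1],[-18,0,-5,0,0,0,-1]])

```text
clock: 17.7
position: [0.5253, 0.0814, 0.2778]
tool_rot: [3.141, 0.001, 1.645]
force: [0.4, 1.1, 0.4]
grip_width: -0.0001
finger_force: 0.0
```

```bash
python3 -c "
from h import *
print(observe()['position'],observe()['force'])
grab('wrist','w8');grab('side','s8')
a=load('w8')['p'][:,:,::-1];b=load('s8')['p'][:,:,::-1]
cv2.imwrite('pics/c8.png',np.hstack([cv2.resize(b[190:340,120:270],(400,400),interpolation=cv2.INTER_CUBIC),cv2.resize(a[:384,64:448],(400,400))]))
f=load('side0')
for n in('s8',):
  f=load(n);h=cv2.cvtColor(f['p'],cv2.COLOR_RGB2HSV);m=(h[:,:,1]>190)&(h[:,:,2]>110)&((h[:,:,0]<6)|(h[:,:,0]>174))
  _,l,st,c=cv2.connectedComponentsWithStats(m.astype(np.uint8))
  for k in range(1,len(st)):
    if st[k,4]>15: print(st[k],pt(f,*c[k].astype(int)))
"
```

```text
[0.52529628 0.08136568 0.27779407] [0.36790132 1.13808931 0.43742208]
[164 219   7   5  27] [0.76769694 0.07820418 0.10259355]
[232 274  11  10  88] [0.51019435 0.26529855 0.14703567]
```

View pics/c8.png

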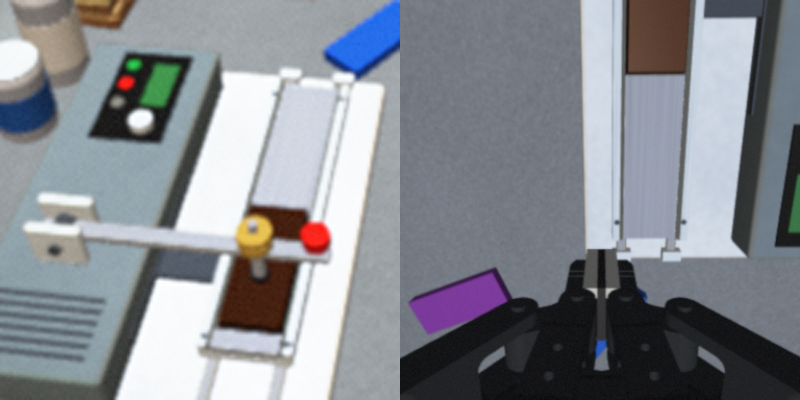

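The walnut fills the pocket, the foot at (260,275) rests on it, the knob height is about 147–148 mm, and the robot is clear. Handing in.

```bash
python3 -c "
from h import *
print(bot.job_done())"
```

```text
the job is handed in; nothing more can be done
None
```

I handed in the job at about 18 s of the 72 s allowed: the walnut lies flat in the pocket and the loading arm is down with its foot on the wood. The judge's result was not shown.

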